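# Park the heavy reagent crate in its bay by pushing it low

## Task

Push the heavy blue bottle crate across the worktop, with the fingers low near its base so that it slides and does not tip, into the open end of the dark steel parking bay until it is fully home against the end stop. Slide it steadily, never lift it, do not push on the glass bottles, leave the cup and the tape roll where they stand, and take the hand away at the end.

Things in the scene. Friction and masses are not known exactly. Their poses are not given: they have to be found in the camera images.
- crate: open-topped blue plastic crate, loose on the worktop, 100 mm along its own x, 130 mm along its y, walls 80 mm high; two bottles are fixed in it; origin at the centre of its underside, z up; the +x side goes into the bay first. Starts before the bay's open end, 135 to 185 mm short of home, up to 30 mm to either side of its middle line, turned up to 0.3 rad from the bay's axes
- crate_back (a point): middle of the outside of the crate's -x wall, the side for the final push, 25 mm above the worktop, axes as the crate's. The loaded crate weighs 1.0 to 1.9 kg and slides for about 5 to 15 N (more if the fingers also press it down); pushed below 40 mm height it slides, above 60 mm it may tip
- bottles: two amber glass bottles with white caps fixed in the crate, 55 mm in diameter, at y = -31 and +31 mm, cap tops 167 mm above the worktop; origin and axes are the crate's. They stand 22 mm inside the crate's x sides and 6 mm inside its y sides, so an upright gripper body can meet them: lean the hand back, away from the crate
- bay: fixed parking bay of low dark steel bars, 30 mm high, round a yellow outline on the worktop; origin on the worktop where the crate's origin is when fully home; +x points inwards to the end stop, z up; crate's and bay's x axes agree when home. End stop face at x = +50 mm
- bay_mouth (a point): middle of the bay's open end, on the worktop, 72 mm before the bay's origin, axes as the bay's. Side rails have inner faces at y = -72 and +72 mm from the stop back to x = -20 mm of the bay (7 mm clearance beside the crate), then splay outwards by 0.5 rad to y = -100 and +100 mm at the mouth
- cup: loose specimen cup with a white lid, 62 mm in diameter, 70 mm high, in front of the left side of the centrifuge; origin at the centre of its underside; to be left alone
- tape: loose roll of tan tape lying flat, 92 mm in diameter, 48 mm high, by the left edge of the worktop; origin at the centre of its underside; to be left alone

How it is judged:
On the way:
1. the fingers push the crate and it has moved at least 20 mm (contact force between the fingers and crate above 1 N and distance of crate from where it was at the start of the episode above 0.02 m), for 0.05 s.
At the end, for the whole second after the job is handed in: The crate stands flat and at rest in the bay, at most 8 mm short of the end stop, between the rails (within 12 mm of the middle) and within 0.12 rad of straight (x of crate in the frame of bay between -0.008 and 0.006 m and y of crate in the frame of bay between -0.012 and 0.012 m and z of crate in the frame of bay below 0.005 m and angle between the x axis of crate and the x axis of bay, either way round below 0.12 rad and angle between crate's own z axis and vertical below 0.04 rad and linear speed of crate below 0.01 m/s); the robot touches nothing.
It fails at once if the crate is tipped by more than 0.15 rad (angle between crate's own z axis and vertical above 0.15 rad).
It fails at once if the crate is lifted more than 12 mm (height (world z) of crate above 0.012 m).
It fails at once if the crate is flung faster than 0.5 m/s (linear speed of crate above 0.5 m/s).
It fails at once if the robot pushes on the bottles with more than 4 N (contact force between any of the fingers, the arm and bottles above 4 N).
It fails at once if the cup or the tape roll is moved more than 15 mm or tipped (distance of any of cup, tape from where it was at the start of the episode above 0.015 m or angle between any of cup, tape's own z axis and vertical above 0.3 rad).
It also fails if it takes over 48 s, if anything falls off the work surface, if the arm or the gripper's body presses on something with over 40 N, if the wrist force passes 120 N, or if a joint passes its speed limit or range.

## Robot

A 6-joint arm with a two-finger parallel gripper is mounted at the origin on a cart in front of the work surface, level with it; the furniture and walls round the work are solid. World frame = base frame: x ahead of the robot, y to its left, z up, the work surface at z = 0. Lengths are in m, angles in rad, forces in N, time in s.
With the tool pointing down it reaches from about 0.375 to 0.9 m from the base axis. Payload 3.1 kg.
Tool frame: the origin (TCP) lies midway between the tips of the shut fingers; the grasp point (between the pads) lies 19 mm behind it (manip.hold_point_z is the distance from the TCP to the grasp point, in m); x points along the fingers, y is the direction in which the jaws open and shut, and the axes are right-handed (so a half turn about x gives the same grasp; the last joint's range is limited). The gripper opens to 85 mm and grips with 20 to 120 N. Pads are 22 mm wide; open, the fingers measure 114 mm over their backs; the gripper's body (76 mm by 85 mm) begins 54 mm behind the grasp point. The pads swing forward as they close: fully open they stand 13 mm farther back than shut.
Start: joints at [-1.472, 0.527, 1.433, -0, 1.181, -0.178], TCP at [0.171, -0.601, 0.231] pointing down, gripper open.
Joint ranges: [-3.08, 3.08], [-0.75, 2.2], [0.22, 2.44], [-1.43, 4.57], [0, 2.65], [-2.85, 2.85]. Speed limits (rad/s): [2.79, 2.79, 3.14, 3.14, 3.14, 3.14].

## Interface

Orientations are given as a unit quaternion [x, y, z, w].
In Python, from station import manip, snapshot gives the robot as it stands.
- The arm moves only by the shell command python3 -m crank 'ROWS' [FORCE]. ROWS is JSON, a list of rows, each a list of 5 numbers: the finger opening in m, from 0 to 0.0854, then the shift along the tool's x, y, z in m, then the turn about the tool's x in rad. In form: [[grip, tx, ty, tz, yaw], ...]. A call has 1 to 5 rows; each row shifts and turns the commanded pose from where the row before left it, along the tool's axes as they then stand; what a row does not reach is not made up. A row lasts 1/10 s, in which the tool goes at most 50 mm and 8.59 degrees, less where a joint would pass 70% of its speed; a pose out of reach is approached as far as the arm can. A call is refused whole if a number of a shift passes 0.05 or a number of a turn 0.15, either way. A call with a gripper value outside its range is refused whole. The fingers move at their own pace and stop on an object; FORCE is the grip in N (left out, the last holds). Time passes only in rows, so rows that do not move let the fingers close. It gives the time, the measured TCP pose, the force and the opening at its end, in the units of the state.
- manip.sense(): the state, without advancing time (a new reading comes with each control period).
- snapshot(name): name is "side" or "top"; returns a dict with "image" (400x640x3 uint8, blue, green, red), "range_z" (400x640 float32, m along the optical axis (not along the pixel's ray), 0 where there is no reading), "vertical_fov" (degrees; the focal length in pixels is half the picture's height over the tangent of half this angle, whatever the lens; pixels are square), "cx", "cy" (the principal point, pixels), "extrinsics" (4x4, takes a point from world to camera coordinates). Camera axes: x right, y up, looking along -z (the intrinsics and any distortion apply to the point x, -y, -z); pixel columns grow to the right and rows downward; lengths in m; the calibration is good to about 2 mm. A picture is of the moment at which its call begins.
- manip.sign_off(): hands the job in, once; it reports no verdict.
The state is a dict: "t": time; "q": joint angles; "qd": joint speeds; "tau": joint torques, N m; "tcp_pos": TCP position; "tool_rot": TCP orientation; "force": force on the tool from outside, world axes, zero at the start; "ft_torque": the same for the moment, N m; "finger_gap": opening from 0.0 (shut) to 1.0 (fully open).
Only numpy, scipy, OpenCV 4.12 (cv2) and the standard library are available. Lean on these libraries where they do the work, as an engineer would, in place of code of your own. Each camera call takes 0.05 s, during which the arm holds its last target.

## Working session

There is one attempt and no reset: what is moved stays moved. The work goes in short steps, Python scripts to look and compute and a shell command to move; the robot and the scene stay as the last step left them, time stands still between calls to the robot, and variables do not carry over. Pictures are saved under pics/ and viewed, and the job is handed in when it is done.

```bash
ls; mkdir -p pics
python3 - <<'E'
from station import manip, snapshot
import cv2, numpy as np
print({k:np.round(v,3).tolist() for k,v in manip.sense().items()})
for n in ("side","top"):
    s=snapshot(n); cv2.imwrite(f"pics/{n}0.png",s["image"]); np.savez(f"pics/{n}0.npz",**s)
    print(n,s["vertical_fov"],s["cx"],s["cy"],s["extrinsics"].tolist() if hasattr(s["extrinsics"],"tolist") else s["extrinsics"], [k for k in s])
E
```

```text
pics
{'t': 0.0, 'q': [-1.472, 0.528, 1.434, -0.0, 1.181, -0.178], 'qd': [0.002, -0.002, 0.0, -0.002, 0.002, -0.0], 'tau': [-0.0, -44.235, -17.803, -0.0, 0.008, 0.0], 'tcp_pos': [0.171, -0.601, 0.23], 'tool_rot': [0.7, 0.098, -0.7, 0.097], 'force': [-0.142, -0.139, -0.048], 'ft_torque': [0.036, 0.021, -0.016], 'finger_gap': 1.001}
side 44.425639930351956 325.31062329338096 201.41282834455163 [[0.9964525607471392, -0.08402025845085666, 0.0047843860965135565, -0.4860734136280792], [0.02248166395771488, 0.32054839846799227, 0.9469653103600457, 0.0024249667775537386], [-0.08109789742133669, -0.943498447486511, 0.3213001877129576, -1.130993554201454], [0.0, 0.0, 0.0, 1.0]] ['image', 'range_z', 'vertical_fov', 'cx', 'cy', 'extrinsics']
top 55.16841287325189 319.5092322945314 198.38794480284167 [[-0.017926935370154492, -0.9990585324579141, 0.03950536306976558, -0.26055831528343343], [0.9937248089093728, -0.013440333161344192, 0.11104216137369882, -0.4502449871935275], [-0.11040665354164485, 0.041248105017706774, 0.9930301932399556, -0.8241534134266207], [0.0, 0.0, 0.0, 1.0]] ['image', 'range_z', 'vertical_fov', 'cx', 'cy', 'extrinsics']
```

View pics/side0.png

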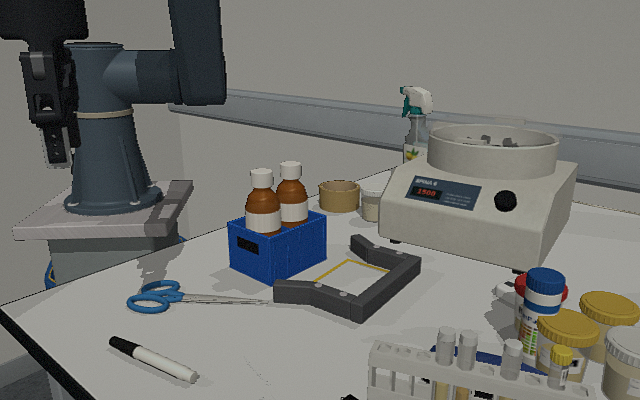

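View pics/top0.png

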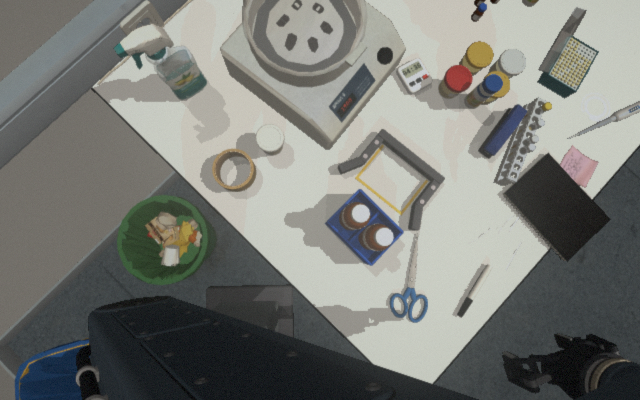

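The top view shows the crate at about (365,228), tilted, with the bay's open end above and to its right at about (400,175). The scissors lie right of the crate (410,290), with the tape at (234,170) and the cup at (270,138). I'll fit poses from the depth cloud.

```bash
cat > h.py <<'E'
import numpy as np, cv2
def cloud(s):
    f=200/np.tan(np.radians(float(s["vertical_fov"]))/2)
    Z=s["range_z"]; v,u=np.mgrid[0:400,0:640]
    P=np.stack([(u-s["cx"])*Z/f, -(v-s["cy"])*Z/f, -Z],-1)
    E=np.array(s["extrinsics"]); 
    W=(P-E[:3,3])@E[:3,:3]
    W[Z==0]=np.nan
    return W
def rect(p):
    (c,sz,a)=cv2.minAreaRect(p.astype(np.float32)); return np.round(c,4),np.round(sz,4),a
def masks(s):
    W=cloud(s); hsv=cv2.cvtColor(s["image"],cv2.COLOR_BGR2HSV)
    blue=(hsv[...,0]>100)&(hsv[...,0]<130)&(hsv[...,1]>150)
    return W,hsv,blue
E
python3 - <<'E'
from h import *
for n in ("top","side"):
    s=dict(np.load(f"pics/{n}0.npz")); W,hsv,blue=masks(s)
    z=W[...,2]
    xy=W[...,:2]
    m=blue&(z>.07)&(z<.09); 
    if n=="top": m[:, :300]=0; m[:,420:]=0
    else: m[:,:220]=0; m[:,330:]=0
    print(n,"crate rim",m.sum(),rect(xy[m]),np.median(z[m]))
    d=(hsv[...,2]<110)&(z>.02)&(z<.04)
    if n=="top": d[:, :330]=0; d[:,448:]=0; d[:125]=0;d[235:]=0
    else: d[:,:270]=0; d[:,425:]=0; d[:230]=0; d[325:]=0
    print("bay",d.sum(),np.nanmedian(z[d]),rect(xy[d]))
    y=(hsv[...,0]>15)&(hsv[...,0]<32)&(hsv[...,1]>120)&(abs(z)<.01)
    if n=="top": y[:, :330]=0; y[:,448:]=0; y[:125]=0;y[235:]=0
    else: y[:,:270]=0; y[:,425:]=0; y[:230]=0; y[325:]=0
    print("yellow",y.sum(),rect(xy[y]))
    for nm,(u,v) in (dict(cup=(270,138),tape=(220,168),capA=(357,212),capB=(379,237),table=(320,220),sc=(412,290)) if n=="top" else dict(capA=(262,175),table=(220,330))).items(): print(nm,np.round(W[v,u],3))
    im=s["image"].copy(); im[m]=(0,255,0); im[d]=(0,0,255); im[y]=(255,0,255)
    c=im[100:350,180:500] if n=="top" else im[130:380,130:450]
    cv2.imwrite(f"pics/m_{n}.png",cv2.resize(c,None,fx=2.4,fy=2.4))
E
```

```text
top crate rim 0 (array([0., 0.]), array([0., 0.]), 0.0) nan
bay 1653 0.02972393883657857 (array([ 0.4833, -0.4207]), array([0.2578, 0.238 ]), 89.10206604003906)
yellow 183 (array([ 0.4901, -0.4352]), array([0.1353, 0.0961]), 50.09837341308594)
cup [ 0.574 -0.162  0.071]
tape [ 0.522 -0.041  0.003]
capA [ 0.404 -0.331  0.169]
capB [ 0.357 -0.372  0.166]
table [ 0.4   -0.269 -0.001]
sc [ 0.238 -0.473  0.01 ]
side crate rim 971 (array([ 0.3782, -0.3619]), array([0.1329, 0.1053]), 44.36643600463867) 0.07751092114264246
bay 3554 0.030612428434618186 (array([ 0.5014, -0.4253]), array([0.2775, 0.1691]), 44.48780059814453)
yellow 189 (array([ 0.4896, -0.388 ]), array([0.1253, 0.0647]), 10.799948692321777)
capA [ 0.359 -0.398  0.165]
table [ 0.304 -0.55   0.   ]
  return _methods._mean(a, axis=axis, dtype=dtype,
  ret = ret.dtype.type(ret / rcount)
```

View pics/m_top.png

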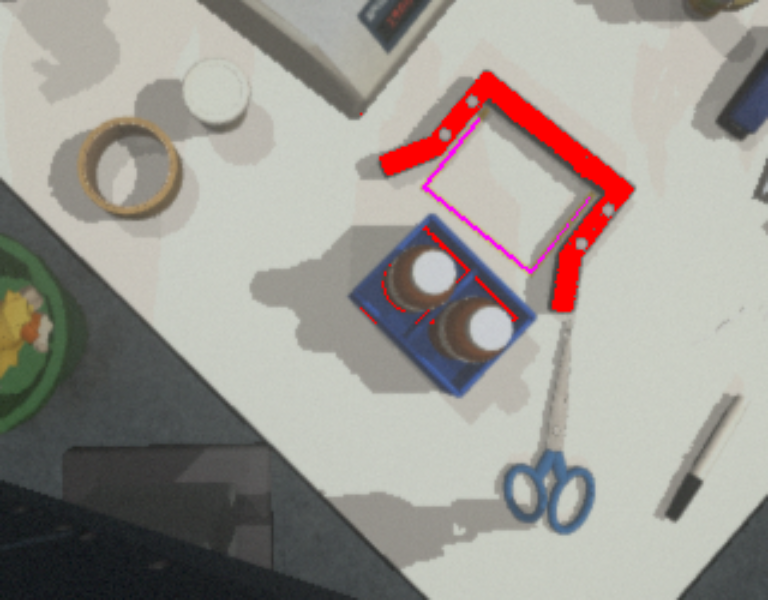

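View pics/m_side.png

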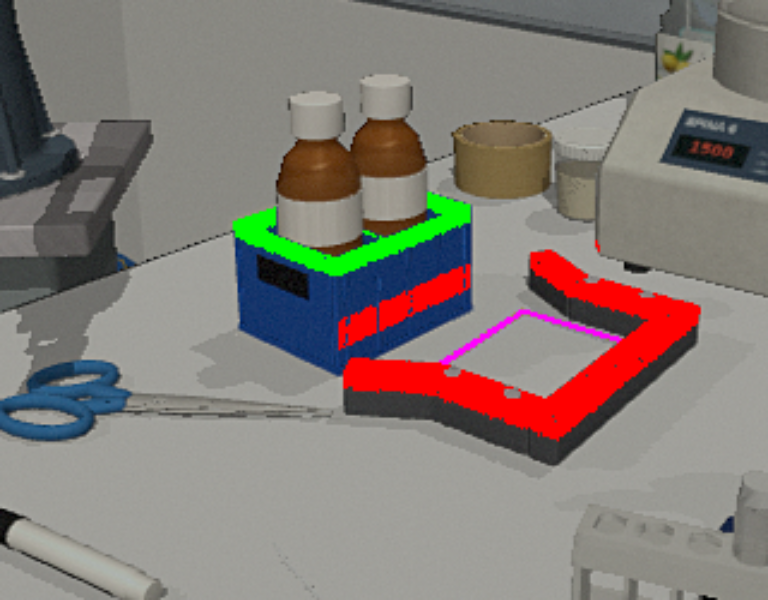

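Depth gives the crate and bay clearly. The tool cannot be tilted with the moves available, so I'm checking the gripper's shape. A push with the outer back of an open finger may keep the upright body clear of the bottles. I'm also fitting the bay frame.

Run:
```python
from h import *
from scipy.spatial.transform import Rotation as R
s=dict(np.load("pics/side0.npz"))
cv2.imwrite("pics/grip.png",cv2.resize(s["image"][0:200,0:110],None,fx=3,fy=3,interpolation=cv2.INTER_CUBIC))
from station import manip
st=manip.sense(); print(np.round(R.from_quat(st["tool_rot"]).as_matrix(),3))
# bay fit
pts=[];yel=[]
for n in ("top","side"):
    s=dict(np.load(f"pics/{n}0.npz")); W,hsv,blue=masks(s); z=W[...,2]
    d=(hsv[...,2]<110)&(z>.024)&(z<.036)&~blue
    y=(hsv[...,0]>15)&(hsv[...,0]<32)&(hsv[...,1]>120)&(abs(z)<.01)
    for q in (d,y):
        if n=="top": q[:, :330]=0; q[:,448:]=0; q[:125]=0;q[235:]=0
        else: q[:,:270]=0; q[:,425:]=0; q[:230]=0; q[325:]=0
    # keep only top faces near bay
    P=W[d][:,:2]; P=P[np.linalg.norm(P-[.49,-.43],axis=1)<.15]
    pts.append(P); yel.append(W[y][:,:2])
for th in np.radians([-42,-41,-40,-39,-38]):
    ux=np.array([np.cos(th),np.sin(th)]); uy=np.array([-ux[1],ux[0]])
    print(np.degrees(th))
    for P,Y,n in zip(pts,yel,("top","side")):
        a=P-[.49,-.43]; x=a@ux;y=a@uy
        # stop inner face: points in central y, min x; per y slices
        f=[np.percentile(x[(abs(y-c)<.006)&(x>.0)],3) for c in (-.05,-.025,0,.025,.05)]
        L=[np.percentile(y[(abs(x-c)<.006)&(y>.03)],3) for c in (-.005,.01,.03)]
        Rr=[np.percentile(y[(abs(x-c)<.006)&(y<-.03)],97) for c in (-.005,.01,.03)]
        b=Y-[.49,-.43]
        print(n,"stop",np.round(f,4),"L",np.round(L,4),"R",np.round(Rr,4),"yx",np.round([(b@ux).min(),(b@ux).max(),(b@uy).min(),(b@uy).max()],4))
```

```text
[[-0.     0.273 -0.962]
 [ 0.002 -0.962 -0.273]
 [-1.    -0.002 -0.   ]]
-42.0
top stop [0.0615 0.0614 0.0605 0.0592 0.0589] L [0.0688 0.0698 0.0702] R [-0.077  -0.0759 -0.076 ] yx [-0.0461  0.054  -0.0728  0.0645]
side stop [0.0639 0.0638 0.0624 0.0612 0.0615] L [0.0649 0.0657 0.0653] R [-0.0816 -0.08   -0.0798] yx [-0.0487  0.0327 -0.0378  0.0656]
-41.0
top stop [0.0606 0.061  0.06   0.0596 0.0597] L [0.0692 0.0695 0.0697] R [-0.0766 -0.0761 -0.0763] yx [-0.0451  0.0528 -0.0722  0.0639]
side stop [0.0631 0.0635 0.0624 0.0617 0.0625] L [0.065  0.0655 0.0649] R [-0.0812 -0.0796 -0.0804] yx [-0.0485  0.0337 -0.0371  0.0652]
-40.0
top stop [0.0595 0.0606 0.06   0.0601 0.0606] L [0.0688 0.0692 0.0694] R [-0.0765 -0.0762 -0.0768] yx [-0.0445  0.0516 -0.0716  0.0637]
side stop [0.0627 0.063  0.0624 0.0622 0.0625] L [0.0651 0.0654 0.0644] R [-0.0821 -0.0799 -0.0809] yx [-0.0483  0.0347 -0.0363  0.0648]
-39.0
top stop [0.0586 0.06   0.06   0.0609 0.0614] L [0.069  0.0687 0.0689] R [-0.0763 -0.0765 -0.0773] yx [-0.0451  0.0504 -0.0723  0.0643]
side stop [0.0618 0.0626 0.0624 0.0629 0.0634] L [0.0653 0.0652 0.0638] R [-0.0819 -0.0807 -0.0819] yx [-0.0486  0.0357 -0.0356  0.065 ]
-38.0
top stop [0.0576 0.0597 0.06   0.0613 0.0624] L [0.0693 0.0686 0.0684] R [-0.0761 -0.077  -0.0779] yx [-0.0457  0.0491 -0.0731  0.0648]
side stop [0.0608 0.0621 0.0626 0.0635 0.0643] L [0.0653 0.0651 0.0633] R [-0.0818 -0.0808 -0.0821] yx [-0.0488  0.0367 -0.0348  0.0654]
```

View pics/grip.png

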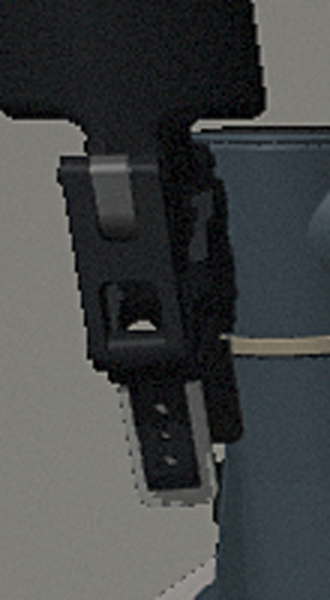

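Run:
```python
from h import *
from scipy.spatial.transform import Rotation as R
from station import manip
st=manip.sense(); Rm=R.from_quat(st["tool_rot"]).as_matrix(); p=np.array(st["tcp_pos"])
for n in ("side","top"):
    s=dict(np.load(f"pics/{n}0.npz")); W=cloud(s)
    T=(W-p)@Rm
    m=(np.linalg.norm(T,axis=-1)<.25)
    t=T[m]; print(n,m.sum())
    for a in np.arange(-.2,.02,.01):
        q=t[(t[:,0]>=a)&(t[:,0]<a+.01)]
        if len(q)>5: print(round(a,3),len(q),np.round(np.percentile(q[:,1],[1,99]),3),np.round(np.percentile(q[:,2],[1,99]),3))
```

```text
side 19565
-0.17 140 [0.002 0.039] [-0.037  0.025]
-0.16 1031 [0.006 0.04 ] [-0.037  0.027]
-0.15 1068 [0.006 0.04 ] [-0.037  0.029]
-0.14 1054 [0.006 0.039] [-0.037  0.032]
-0.13 526 [-0.019  0.04 ] [-0.032  0.03 ]
-0.12 642 [-0.061  0.071] [-0.013  0.013]
-0.11 660 [-0.056  0.072] [-0.019  0.012]
-0.1 624 [-0.013  0.073] [-0.019  0.012]
-0.09 548 [-0.03   0.074] [-0.017  0.012]
-0.08 612 [-0.033  0.076] [-0.017  0.012]
-0.07 496 [-0.066  0.077] [-0.013  0.012]
-0.06 378 [-0.049  0.07 ] [-0.013  0.012]
-0.05 401 [-0.044  0.058] [-0.011  0.011]
-0.04 401 [-0.045  0.059] [-0.011  0.011]
-0.03 384 [-0.045  0.058] [-0.011  0.011]
-0.02 181 [-0.044  0.052] [-0.011  0.01 ]
top 9471
-0.2 339 [-0.033  0.019] [-0.037 -0.013]
-0.19 149 [-0.034  0.015] [-0.036 -0.009]
-0.18 590 [-0.037  0.024] [-0.038 -0.001]
-0.17 324 [-0.038  0.017] [-0.039  0.005]
-0.16 328 [-0.038  0.017] [-0.039  0.011]
-0.15 309 [-0.038  0.015] [-0.039  0.016]
-0.14 279 [-0.038  0.017] [-0.039  0.019]
-0.13 67 [-0.047 -0.016] [-0.033  0.007]
-0.12 528 [-0.068  0.066] [-0.015  0.01 ]
-0.11 314 [-0.07   0.068] [-0.021  0.01 ]
-0.1 236 [-0.071  0.069] [-0.021  0.011]
-0.09 251 [-0.072  0.071] [-0.019  0.01 ]
-0.08 277 [-0.073  0.072] [-0.019  0.01 ]
-0.07 264 [-0.074  0.071] [-0.015  0.009]
-0.06 51 [-0.066  0.063] [-0.015 -0.007]
-0.05 68 [-0.057  0.049] [-0.013  0.002]
-0.04 101 [-0.056  0.057] [-0.012  0.008]
-0.03 98 [-0.056  0.054] [-0.012  0.009]
-0.02 39 [-0.049  0.047] [-0.012  0.01 ]
```

Measured gripper shape with the jaws open:
- The fingertip backs stand at y = ±58 mm, from 13 to 55 mm behind the TCP.
- The knuckles stand at ±75 mm, from about 62 mm behind the TCP.

**Plan:** push with the +y finger's back at TCP z ≈ 22 mm. The finger's low edge is then at about 35 mm. The knuckle passes over the 80 mm rim, sticking out about 18 mm, and the bottles stand 22 mm in. The body stays well behind.

**Poses:** the bay origin is (0.495, -0.4415) at -40°. The crate is at bay (-0.141, -0.013), turned -0.1 rad.

First I turn the tool to a world heading of about -34°.

```bash
python3 -m crank '[[0.0854,0,0,0,-0.14],[0.0854,0,0,0,-0.14],[0.0854,0,0,0,-0.14],[0.0854,0,0,0,-0.14],[0.0854,0,0,0,-0.14]]'
python3 - <<'E'
from h import *
from scipy.spatial.transform import Rotation as R
from station import manip
st=manip.sense(); Rm=R.from_quat(st["tool_rot"]).as_matrix(); p=np.array(st["tcp_pos"])
print(np.round(Rm,3),p, "shift",np.round(Rm.T@(np.array([.2708,-.2871,.2])-p),4))
# knuckle lower edge from start picture
from h import cloud
p0=np.array([.171,-.601,.2305]); R0=R.from_quat([0.7,0.098,-0.7,0.097]).as_matrix()
T=(cloud(dict(np.load("pics/side0.npz")))-p0)@R0
t=T[(abs(T[...,2])<.025)&(T[...,1]>.03)&(T[...,1]<.09)]
for a in np.arange(-.08,-.05,.003):
    q=t[(t[:,0]>=a)&(t[:,0]<a+.003)]; print(round(a,3),len(q),np.round(np.percentile(q[:,1],[5,50,95,99]),3))
E
```

```text
t: 0.6
tcp_pos: [0.1708, -0.6007, 0.2307]
tool_rot: [0.624, 0.334, -0.623, 0.333]
force: [0.1, 1.3, -0.5]
finger_gap: 1.0
[[-0.     0.832 -0.555]
 [ 0.001 -0.555 -0.832]
 [-1.    -0.001 -0.001]] [ 0.17079306 -0.60074434  0.23069745] shift [ 0.0311 -0.0908 -0.3164]
-0.08 162 [0.04  0.043 0.074 0.075]
-0.077 151 [0.039 0.045 0.074 0.075]
-0.074 162 [0.036 0.049 0.074 0.075]
-0.071 190 [0.035 0.072 0.075 0.076]
-0.068 136 [0.051 0.074 0.075 0.076]
-0.065 122 [0.052 0.074 0.075 0.076]
-0.062 87 [0.053 0.071 0.073 0.074]
-0.059 72 [0.052 0.061 0.067 0.068]
-0.056 80 [0.052 0.058 0.06  0.06 ]
-0.053 99 [0.045 0.056 0.058 0.059]
```

```bash
python3 -m crank '[[0.0854,0,-0.013,-0.045,0],[0.0854,0,-0.013,-0.045,0],[0.0854,0,-0.013,-0.045,0],[0.0854,0,-0.013,-0.045,0],[0.0854,0,-0.013,-0.045,0]]'
python3 -m crank '[[0.0854,0,-0.013,-0.045,0],[0.0854,0,-0.013,-0.045,0],[0.0854,0.03,0,0,0],[0.0854,0,0,0,0]]'
cat > look.py <<'E'
import sys
from h import *
from scipy.spatial.transform import Rotation as R
from station import manip, snapshot
O=np.array([.4951,-.4415]); th=np.radians(-40.2); ux=np.array([np.cos(th),np.sin(th)]); uy=np.array([-ux[1],ux[0]])
st=manip.sense(); Rm=R.from_quat(st["tool_rot"]).as_matrix(); p=np.array(st["tcp_pos"])
print("t",st["t"],"tcp",np.round(p,4),"bay",np.round([(p[:2]-O)@ux,(p[:2]-O)@uy],4),"heading rel bay",round(np.arctan2(Rm[1,1],Rm[0,1])-th,3),"F",np.round(st["force"],1),"q",np.round(st["q"],2))
tip=p+Rm@[0,.058,0]; print("finger back bay",np.round([(tip[:2]-O)@ux,(tip[:2]-O)@uy],4))
tag=sys.argv[1]
for n in ("side","top"):
    s=snapshot(n); cv2.imwrite(f"pics/{n}{tag}.png",s["image"])
    if n=="side":
        W,hsv,blue=masks(s); z=W[...,2]
        m=blue&(z>.072)&(z<.09)&(np.linalg.norm(W[...,:2]-[.43,-.4],axis=-1)<.17)
        (c,sz,a)=cv2.minAreaRect(W[m][:,:2].astype(np.float32)); c=np.array(c)
        if sz[0]<sz[1]: a+=90
        a=(a-90); a=(a+90)%180-90
        d=c-O+ux*(-.001)+uy*(.002)
        A=np.c_[W[m],np.ones(m.sum())]
        n_,r=np.linalg.lstsq(np.c_[W[m][:,:2],np.ones(m.sum())],W[m][:,2],rcond=None)[:2]
        print("crate bay",np.round([d@ux,d@uy],4),"size",np.round(sz,4),"head",round(np.radians(a)-th,3),"zmed",round(float(np.median(z[m])),4),"slope",np.round(n_[:2],3))
E
python3 look.py 1
```

```text
t: 1.1
tcp_pos: [0.2431, -0.3762, 0.231]
tool_rot: [0.625, 0.332, -0.624, 0.331]
force: [1.3, -0.6, -0.8]
finger_gap: 0.998
t: 1.5
tcp_pos: [0.271, -0.2859, 0.1996]
tool_rot: [-0.624, -0.335, 0.624, -0.33]
force: [-0.5, 0.0, -0.8]
finger_gap: 1.0
t 1.5 tcp [ 0.271  -0.2859  0.1996] bay [-0.2716 -0.0259] heading rel bay 0.11 F [-0.5  0.  -0.8] q [-1.1   0.28  2.01 -0.    0.86 -0.51]
finger back bay [-0.214  -0.0195]
crate bay [-0.1412 -0.0127] size [0.1313 0.1041] head -0.108 zmed 0.0784 slope [-0.002  0.005]
```

```bash
python3 -m crank '[[0.0854,0.04,0,0,0],[0.0854,0.04,0,0,0],[0.0854,0.03,0,0,0],[0.0854,0,0,0,0]]'
python3 look.py 2
```

```text
t: 2.0
tcp_pos: [0.2708, -0.2894, 0.089]
tool_rot: [0.625, 0.333, -0.625, 0.329]
force: [-0.4, 0.1, 0.3]
finger_gap: 1.0
t 2.0 tcp [ 0.2708 -0.2894  0.089 ] bay [-0.2695 -0.0286] heading rel bay 0.106 F [-0.4  0.1  0.3] q [-1.1   0.52  2.12 -0.    0.51 -0.51]
finger back bay [-0.2118 -0.0225]
crate bay [-0.1407 -0.0128] size [0.1313 0.1039] head -0.102 zmed 0.0783 slope [-0.001  0.008]
```

View pics/side2.png

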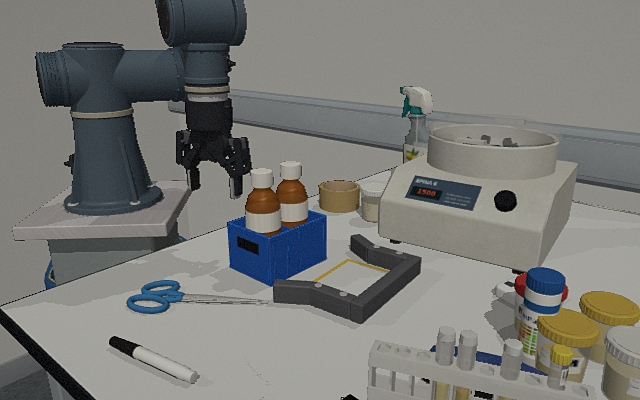

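View pics/top2.png

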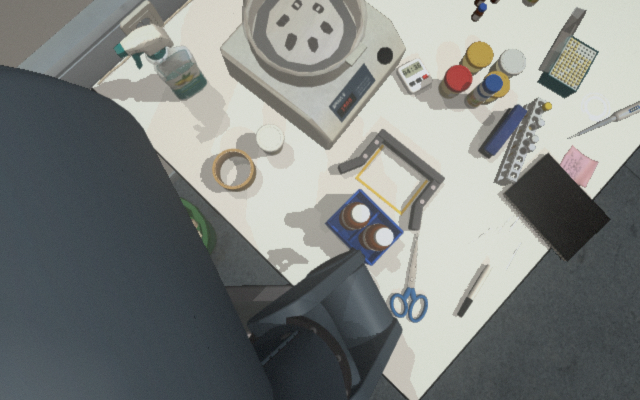

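The side view shows the hand behind the crate: the open fingers are at (195-237,190), left of the bottles at (262,200). The top view shows nothing else touched. I'm lowering to z = 0.027.

```bash
python3 -m crank '[[0.0854,0.03,0,0,0],[0.0854,0.032,0,0,0],[0.0854,0,0,0,0]]'
python3 look.py 3
```

```text
t: 2.4
tcp_pos: [0.2716, -0.2897, 0.0283]
tool_rot: [0.625, 0.332, -0.625, 0.331]
force: [-0.6, 0.6, 0.3]
finger_gap: 0.999
t 2.4 tcp [ 0.2716 -0.2897  0.0283] bay [-0.2686 -0.0283] heading rel bay 0.107 F [-0.6  0.6  0.3] q [-1.1   0.68  2.15 -0.    0.32 -0.51]
finger back bay [-0.211  -0.0221]
crate bay [-0.151  -0.0124] size [0.1318 0.1245] head -0.081 zmed 0.0782 slope [-0.002  0.003]
```

Run:
```python
import cv2
im=cv2.imread("pics/side3.png")[140:300,150:350]; cv2.imwrite("pics/side3c.png",cv2.resize(im,None,fx=3.5,fy=3.5,interpolation=cv2.INTER_CUBIC))
```

```text
(no output)
```

View pics/side3c.png

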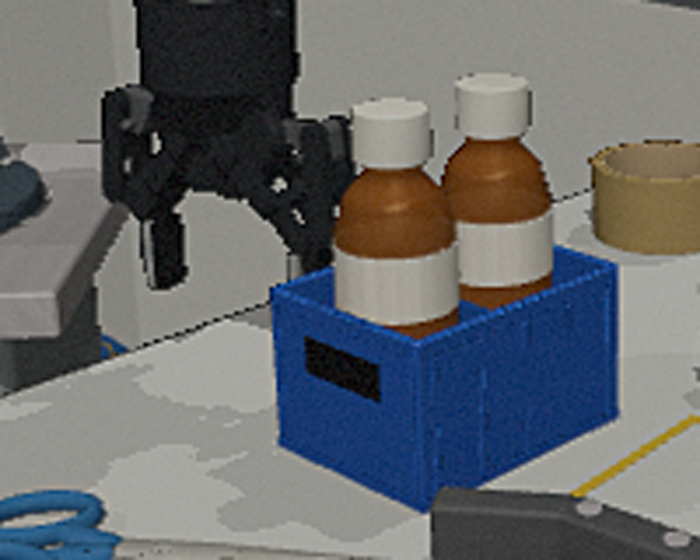

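The crop shows the open finger just behind the crate's back wall, with its knuckle above rim height and clear of the caps (crop at (390,130) and (490,100)). The gripper's pixels now contaminate the rim fit, so I'm adding a pose from the two caps. Then I approach slowly.

```bash
cat >> look.py <<'E'
        k=(z>.155)&(z<.175)&(hsv[...,1]<60)&(hsv[...,2]>90)&(np.linalg.norm(W[...,:2]-[.43,-.4],axis=-1)<.17)
        P=W[k][:,:2]
        if len(P)>30:
            e=P@uy; cc=[P[e<np.median(e)],P[e>=np.median(e)]]
            _,_,ce=cv2.kmeans(P.astype(np.float32),2,None,(3,50,1e-5),5,cv2.KMEANS_PP_CENTERS)
            ce=ce[np.argsort(ce@uy)]; v=ce[1]-ce[0]; d=ce.mean(0)-O
            print("caps bay",np.round([d@ux,d@uy],4),"sep",round(float(np.hypot(*v)),4),"head",round(float(np.arctan2(v[1],v[0])-np.pi/2-th),3),k.sum(), "captop",round(float(np.percentile(W[k][:,2],95)),4))
E
python3 -m crank '[[0.0854,0.001,0.006,0,0],[0.0854,0,0.005,0,0],[0.0854,0,0,0,0]]'
python3 look.py 4
python3 -m crank '[[0.0854,0,0.003,0,0],[0.0854,0,0.003,0,0],[0.0854,0,0.003,0,0],[0.0854,0,0.003,0,0]]'
python3 look.py 5
```

```text
t: 2.8
tcp_pos: [0.2823, -0.2974, 0.0297]
tool_rot: [0.624, 0.33, -0.624, 0.334]
force: [0.2, -0.0, 0.3]
finger_gap: 1.002
t 2.8 tcp [ 0.2823 -0.2974  0.0297] bay [-0.2556 -0.0273] heading rel bay 0.108 F [ 0.2 -0.   0.3] q [-1.09  0.67  2.12  0.    0.34 -0.49]
finger back bay [-0.1979 -0.021 ]
crate bay [-0.1468 -0.0121] size [0.1321 0.1151] head -0.112 zmed 0.0784 slope [-0.002  0.004]
caps bay [-0.1346 -0.0204] sep 0.0612 head -0.097 549 captop 0.1691
t: 3.3
tcp_pos: [0.2883, -0.2989, 0.0285]
tool_rot: [-0.624, -0.334, 0.625, -0.328]
force: [-16.8, 1.5, 12.5]
finger_gap: 0.999
t 3.3 tcp [ 0.2883 -0.2989  0.0285] bay [-0.25   -0.0246] heading rel bay 0.106 F [-16.8   1.5  12.5] q [-1.07  0.68  2.1  -0.    0.37 -0.48]
finger back bay [-0.1923 -0.0184]
crate bay [-0.1406 -0.0133] size [0.1304 0.1037] head -0.103 zmed 0.0784 slope [-0.003  0.005]
caps bay [-0.1342 -0.0201] sep 0.0615 head -0.1 542 captop 0.1691
```

Run:
```python
import cv2
im=cv2.imread("pics/side5.png")[140:300,150:350]; cv2.imwrite("pics/side5c.png",cv2.resize(im,None,fx=3.5,fy=3.5,interpolation=cv2.INTER_CUBIC))
im=cv2.imread("pics/top5.png")[160:310,260:460]; cv2.imwrite("pics/top5c.png",cv2.resize(im,None,fx=3.5,fy=3.5,interpolation=cv2.INTER_CUBIC))
```

```text
(no output)
```

View pics/side5c.png

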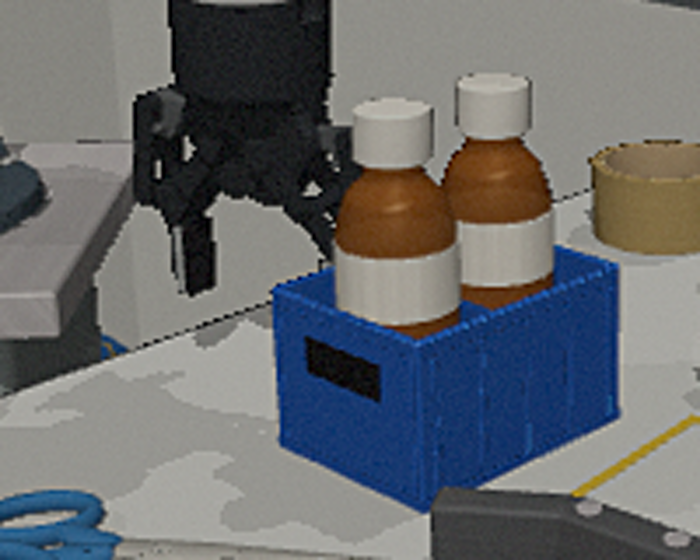

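View pics/top5c.png

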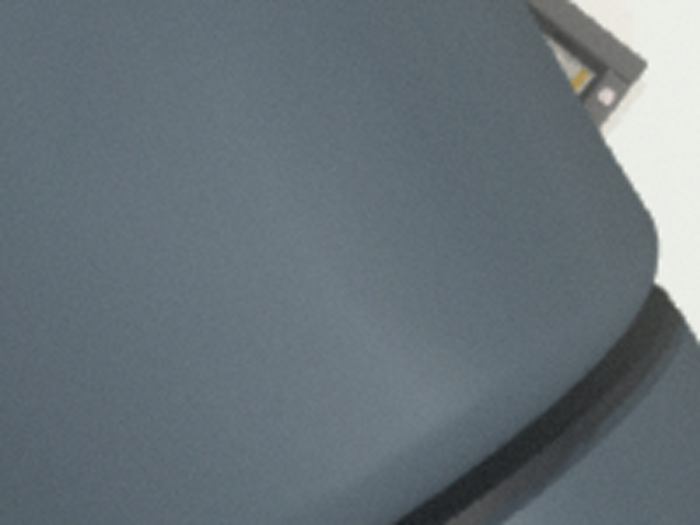

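The visuals leave the knuckle clear of the rim. But the measured force has 12.5 N upwards, so the knuckle's slope may be catching the rim. I'm backing off slightly, going up 6 mm and touching again.

```bash
python3 -m crank '[[0.0854,0,-0.008,0,0],[0.0854,-0.006,0,0,0],[0.0854,0,0,0,0]]'
python3 look.py 6
python3 -m crank '[[0.0854,0,0.005,0,0],[0.0854,0,0.002,0,0]]'
python3 -m crank '[[0.0854,0,0.002,0,0]]'
python3 -m crank '[[0.0854,0,0.002,0,0]]'
python3 look.py 7
```

```text
t: 3.7
tcp_pos: [0.2845, -0.2981, 0.0348]
tool_rot: [0.624, 0.331, -0.624, 0.332]
force: [0.7, -0.7, -0.6]
finger_gap: 0.999
t 3.7 tcp [ 0.2845 -0.2981  0.0348] bay [-0.2534 -0.0265] heading rel bay 0.107 F [ 0.7 -0.7 -0.6] q [-1.08  0.66  2.11  0.    0.37 -0.49]
finger back bay [-0.1957 -0.0202]
crate bay [-0.1461 -0.0123] size [0.1322 0.1147] head -0.081 zmed 0.0783 slope [-0.002  0.006]
caps bay [-0.134  -0.0201] sep 0.0614 head -0.103 539 captop 0.1691
t: 4.0
tcp_pos: [0.2888, -0.2995, 0.0341]
tool_rot: [-0.624, -0.334, 0.625, -0.33]
force: [-8.6, 1.6, 2.5]
finger_gap: 1.0
t: 4.1
tcp_pos: [0.2892, -0.299, 0.0341]
tool_rot: [-0.624, -0.335, 0.625, -0.328]
force: [-12.6, 3.4, 4.0]
finger_gap: 0.997
t: 4.2
tcp_pos: [0.29, -0.299, 0.0341]
tool_rot: [-0.624, -0.336, 0.625, -0.327]
force: [-14.6, 3.3, 9.7]
finger_gap: 0.998
t 4.2 tcp [ 0.29   -0.299   0.0341] bay [-0.2486 -0.0235] heading rel bay 0.107 F [-14.6   3.3   9.7] q [-1.07  0.67  2.09 -0.    0.4  -0.47]
finger back bay [-0.191  -0.0173]
crate bay [-0.1425 -0.0117] size [0.1315 0.1095] head -0.108 zmed 0.0783 slope [-0.002  0.005]
caps bay [-0.1332 -0.0196] sep 0.0613 head -0.105 552 captop 0.1691
```

Contact comes at the same place at both heights, so it is the fingertip on the wall. The vertical part is friction as the arm gives under load. I'll keep pushing, with a small upward bias to take off the down-pressure.

```bash
python3 -m crank '[[0.0854,-0.001,0.002,0,0],[0.0854,-0.001,0.002,0,0]]'
python3 -m crank '[[0.0854,-0.001,0.002,0,0],[0.0854,0,0.002,0,0]]'
python3 look.py 8
```

```text
t: 4.5
tcp_pos: [0.2934, -0.3006, 0.0356]
tool_rot: [-0.624, -0.337, 0.625, -0.327]
force: [-7.7, 4.2, -0.9]
finger_gap: 0.995
t: 4.7
tcp_pos: [0.2968, -0.3029, 0.0365]
tool_rot: [-0.624, -0.337, 0.625, -0.327]
force: [-8.5, 4.2, -1.4]
finger_gap: 0.998
t 4.7 tcp [ 0.2968 -0.3029  0.0365] bay [-0.2409 -0.0221] heading rel bay 0.108 F [-8.5  4.2 -1.4] q [-1.06  0.66  2.07 -0.    0.42 -0.47]
finger back bay [-0.1833 -0.0159]
crate bay [-0.1381 -0.0106] size [0.1314 0.1164] head -0.108 zmed 0.0787 slope [-0.011  0.013]
caps bay [-0.1235 -0.0186] sep 0.0614 head -0.114 573 captop 0.1701
```

The crate slides at about 9 N but is not turning back, and the low edge is now at about 50 mm, so it leans slightly. I'm backing off, moving 25 mm toward the crate's -y side, lowering, and pushing there to turn it counter-clockwise.

```bash
python3 -m crank '[[0.0854,0,-0.014,0,0],[0.0854,0.005,0,0.013,0],[0.0854,0.004,0,0.013,0],[0.0854,0,0,0,0]]'
python3 look.py 9
python3 -m crank '[[0.0854,0,0.004,0,0]]'
python3 -m crank '[[0.0854,0,0.003,0,0]]'
python3 -m crank '[[0.0854,-0.0005,0.003,0,0]]'
```

```text
t: 5.2
tcp_pos: [0.2733, -0.324, 0.0281]
tool_rot: [-0.625, -0.331, 0.625, -0.332]
force: [-3.5, 1.4, 6.2]
finger_gap: 1.003
t 5.2 tcp [ 0.2733 -0.324   0.0281] bay [-0.2453 -0.0534] heading rel bay 0.106 F [-3.5  1.4  6.2] q [-1.14  0.68  2.08 -0.    0.38 -0.54]
finger back bay [-0.1876 -0.0472]
crate bay [-0.139  -0.0106] size [0.1311 0.1157] head -0.1 zmed 0.0783 slope [-0.002  0.005]
caps bay [-0.1263 -0.0185] sep 0.0617 head -0.096 550 captop 0.169
t: 5.4
tcp_pos: [0.2749, -0.3236, 0.0283]
tool_rot: [-0.625, -0.333, 0.625, -0.329]
force: [-18.1, 2.6, 12.6]
finger_gap: 0.998
t: 5.5
tcp_pos: [0.2767, -0.3242, 0.0284]
tool_rot: [-0.625, -0.334, 0.625, -0.328]
force: [-17.3, 3.7, 12.7]
finger_gap: 1.002
t: 5.6
tcp_pos: [0.279, -0.3252, 0.0288]
tool_rot: [-0.625, -0.334, 0.625, -0.328]
force: [-13.9, 2.6, 6.1]
finger_gap: 1.002
```

```bash
python3 -m crank '[[0.0854,-0.0005,0.003,0.0005,0],[0.0854,0,0.003,0.0005,0],[0.0854,0,0.003,0.0005,0]]'
python3 look.py 10
python3 -m crank '[[0.0854,0,0.003,0.0005,0],[0.0854,0,0.003,0.0005,0],[0.0854,0,0.003,0.0005,0]]'
python3 look.py 11
```

```text
t: 5.9
tcp_pos: [0.2856, -0.3312, 0.029]
tool_rot: [-0.624, -0.335, 0.625, -0.328]
force: [-13.4, 4.6, 8.0]
finger_gap: 1.002
t 5.9 tcp [ 0.2856 -0.3312  0.029 ] bay [-0.2312 -0.0509] heading rel bay 0.106 F [-13.4   4.6   8. ] q [-1.12  0.68  2.04 -0.    0.43 -0.52]
finger back bay [-0.1736 -0.0448]
crate bay [-0.1248 -0.0065] size [0.132  0.1097] head -0.049 zmed 0.0784 slope [-0.002  0.006]
caps bay [-0.1156 -0.014 ] sep 0.0611 head -0.04 552 captop 0.1691
t: 6.3
tcp_pos: [0.2919, -0.3372, 0.0291]
tool_rot: [-0.624, -0.335, 0.625, -0.328]
force: [-13.9, 4.9, 8.3]
finger_gap: 0.999
t 6.3 tcp [ 0.2919 -0.3372  0.0291] bay [-0.2225 -0.0515] heading rel bay 0.106 F [-13.9   4.9   8.3] q [-1.11  0.69  2.02 -0.    0.45 -0.51]
finger back bay [-0.1649 -0.0453]
crate bay [-0.1178 -0.0048] size [0.1308 0.1074] head 0.016 zmed 0.0784 slope [-0.003  0.006]
caps bay [-0.1094 -0.012 ] sep 0.0615 head 0.023 547 captop 0.169
```

```bash
python3 -m crank '[[0.0854,0,0.003,0,0],[0.0854,0,0.003,0,0]]'
python3 look.py 12
```

```text
t: 6.6
tcp_pos: [0.2969, -0.341, 0.0291]
tool_rot: [-0.624, -0.335, 0.625, -0.328]
force: [-13.9, 2.7, 8.4]
finger_gap: 1.002
t 6.6 tcp [ 0.2969 -0.341   0.0291] bay [-0.2162 -0.0512] heading rel bay 0.106 F [-13.9   2.7   8.4] q [-1.1   0.69  2.   -0.    0.46 -0.5 ]
finger back bay [-0.1585 -0.045 ]
crate bay [-0.1167 -0.0026] size [0.1316 0.114 ] head 0.048 zmed 0.0784 slope [-0.002  0.005]
caps bay [-0.1048 -0.0099] sep 0.0616 head 0.043 561 captop 0.169
```

The crate is now nearly centred (y ≈ -3 mm) and turned about +0.05 rad. I'm backing off, turning the tool straight along the bay and moving behind the crate's middle.

```bash
python3 -m crank '[[0.0854,-0.001,-0.018,0,0],[0.0854,0,0,0,0.106],[0.0854,0,0,-0.023,0],[0.0854,0,0,-0.023,0],[0.0854,0,0,0,0]]'
python3 look.py 13
```

```text
t: 7.2
tcp_pos: [0.3159, -0.298, 0.03]
tool_rot: [0.641, 0.299, -0.641, 0.299]
force: [-0.1, -0.6, 0.2]
finger_gap: 0.999
t 7.2 tcp [ 0.3159 -0.298   0.03  ] bay [-0.2295 -0.006 ] heading rel bay 0.004 F [-0.1 -0.6  0.2] q [-1.01  0.68  2.06  0.    0.41 -0.32]
finger back bay [-0.1715 -0.0058]
crate bay [-0.1175 -0.002 ] size [0.1342 0.1176] head 0.054 zmed 0.0784 slope [0.001 0.002]
caps bay [-0.1042 -0.0099] sep 0.0615 head 0.056 557 captop 0.1691
```

```bash
python3 -m crank '[[0.0854,0,0.005,0,0],[0.0854,0,0.004,0,0],[0.0854,0,0.003,0,0],[0.0854,-0.0005,0.003,0,0],[0.0854,-0.0005,0.003,0,0]]'
python3 -m crank '[[0.0854,-0.0005,0.003,0,0],[0.0854,0,0.003,0,0],[0.0854,0,0.003,0,0],[0.0854,0,0.003,0,0],[0.0854,0,0.003,0,0]]'
python3 look.py 14
```

```text
t: 7.8
tcp_pos: [0.3255, -0.3062, 0.0309]
tool_rot: [-0.64, -0.302, 0.642, -0.294]
force: [-9.3, 4.9, 1.9]
finger_gap: 1.002
t: 8.3
tcp_pos: [0.3346, -0.3118, 0.0312]
tool_rot: [-0.64, -0.305, 0.642, -0.292]
force: [-11.1, 8.1, 7.4]
finger_gap: 0.998
t 8.3 tcp [ 0.3346 -0.3118  0.0312] bay [-0.2063 -0.0045] heading rel bay 0.003 F [-11.1   8.1   7.4] q [-0.99  0.69  1.98 -0.    0.49 -0.29]
finger back bay [-0.1483 -0.0044]
crate bay [-0.0989 -0.0008] size [0.1323 0.104 ] head 0.032 zmed 0.0783 slope [-0.     0.001]
caps bay [-0.0924 -0.0081] sep 0.0616 head 0.034 569 captop 0.169
```

```bash
python3 -m crank '[[0.0854,0,0.004,0,0],[0.0854,0,0.004,0,0],[0.0854,0,0.004,0,0],[0.0854,0,0.004,0,0],[0.0854,0,0.004,0,0]]'
python3 look.py 15
```

```text
t: 8.9
tcp_pos: [0.3497, -0.3246, 0.0312]
tool_rot: [-0.64, -0.305, 0.642, -0.292]
force: [-12.6, 9.5, 8.9]
finger_gap: 1.0
t 8.9 tcp [ 0.3497 -0.3246  0.0312] bay [-0.1865 -0.0046] heading rel bay 0.003 F [-12.6   9.5   8.9] q [-0.98  0.7   1.93 -0.    0.53 -0.28]
finger back bay [-0.1285 -0.0044]
crate bay [-0.1305 -0.0037] size [0.1324 0.2061] head 1.619 zmed 0.0785 slope [-0.     0.004]
caps bay [-0.0728 -0.008 ] sep 0.0613 head 0.036 583 captop 0.169
```

```bash
python3 -m crank '[[0.0854,0,0.004,0,0],[0.0854,0,0.004,0,0],[0.0854,0,0.004,0,0],[0.0854,0,0.004,0,0],[0.0854,0,0.004,0,0]]'
python3 -m crank '[[0.0854,0,0.004,0,0],[0.0854,0,0.004,0,0],[0.0854,0,0.004,0,0]]'
python3 look.py 16
```

```text
t: 9.5
tcp_pos: [0.3648, -0.3374, 0.0313]
tool_rot: [-0.639, -0.306, 0.642, -0.292]
force: [-12.1, 10.1, 10.2]
finger_gap: 0.996
t: 9.8
tcp_pos: [0.3738, -0.345, 0.0313]
tool_rot: [-0.639, -0.306, 0.643, -0.291]
force: [-12.7, 10.4, 10.0]
finger_gap: 0.996
t 9.8 tcp [ 0.3738 -0.345   0.0313] bay [-0.155  -0.0046] heading rel bay 0.003 F [-12.7  10.4  10. ] q [-0.96  0.71  1.85 -0.    0.6  -0.26]
finger back bay [-0.097  -0.0045]
crate bay [-0.1028 -0.0036] size [0.1323 0.2148] head 1.631 zmed 0.0785 slope [0.001 0.004]
caps bay [-0.0416 -0.0078] sep 0.0608 head 0.048 618 captop 0.169
```

View pics/side16.png

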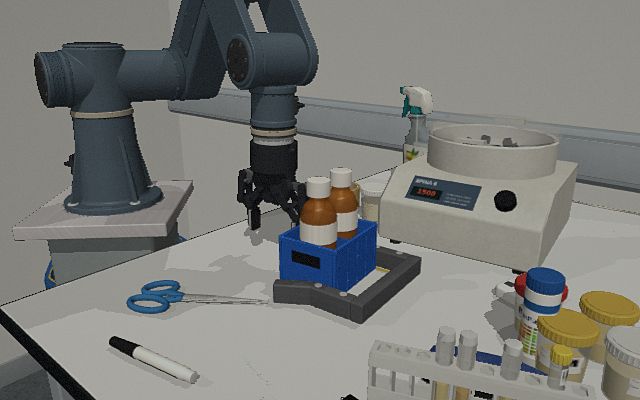

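The side view shows the crate entering between the rails (crate centre about (328,252)) and upright. I'm continuing with a slight +y drift.

```bash
python3 -m crank '[[0.0854,0,0.004,-0.0005,0],[0.0854,0,0.004,-0.0005,0],[0.0854,0,0.004,-0.0005,0],[0.0854,0,0.004,-0.0005,0]]'
python3 -m crank '[[0.0854,0,0.004,-0.0005,0],[0.0854,0,0.004,-0.0005,0],[0.0854,0,0.004,0,0]]'
python3 look.py 17
```

```text
t: 10.3
tcp_pos: [0.3874, -0.3545, 0.0312]
tool_rot: [-0.639, -0.305, 0.643, -0.292]
force: [-12.7, 9.6, 10.4]
finger_gap: 1.001
t: 10.6
tcp_pos: [0.397, -0.3612, 0.0313]
tool_rot: [-0.639, -0.305, 0.643, -0.292]
force: [-13.1, 10.3, 12.1]
finger_gap: 1.001
t 10.6 tcp [ 0.397  -0.3612  0.0313] bay [-0.1267 -0.002 ] heading rel bay 0.003 F [-13.1  10.3  12.1] q [-0.95  0.73  1.78 -0.    0.65 -0.25]
finger back bay [-0.0687 -0.0018]
crate bay [-0.0688  0.0009] size [0.1329 0.2018] head 1.599 zmed 0.0785 slope [0.001 0.005]
caps bay [-0.0138 -0.0059] sep 0.0614 head 0.028 659 captop 0.169
```

```bash
python3 -m crank '[[0.0854,-0.0005,0.004,0,0],[0.0854,-0.0005,0.004,0,0],[0.0854,0,0.003,0,0]]'
python3 -m crank '[[0.0854,0,0.003,0,0],[0.0854,0,0.003,0,0]]'
python3 -m crank '[[0.0854,0,0.002,0,0]]'
python3 look.py 18
```

```text
t: 11.0
tcp_pos: [0.4071, -0.3704, 0.0314]
tool_rot: [-0.64, -0.304, 0.642, -0.293]
force: [-7.3, 4.9, 0.2]
finger_gap: 0.998
t: 11.2
tcp_pos: [0.4093, -0.3715, 0.0315]
tool_rot: [-0.639, -0.307, 0.643, -0.291]
force: [-16.9, 13.2, 13.5]
finger_gap: 0.998
t: 11.3
tcp_pos: [0.4096, -0.3712, 0.0316]
tool_rot: [-0.638, -0.308, 0.643, -0.289]
force: [-17.5, 15.2, 15.9]
finger_gap: 0.992
t 11.3 tcp [ 0.4096 -0.3712  0.0316] bay [-0.1106 -0.0015] heading rel bay 0.003 F [-17.5  15.2  15.9] q [-0.94  0.74  1.73 -0.    0.69 -0.24]
finger back bay [-0.0527 -0.0013]
crate bay [-0.0569  0.0001] size [0.1309 0.2111] head 1.605 zmed 0.0786 slope [0.001 0.004]
caps bay [ 0.0026 -0.0056] sep 0.0614 head 0.025 665 captop 0.1689
```

```bash
python3 -m crank '[[0.0854,-0.001,0.003,0,0],[0.0854,-0.001,0.003,0,0]]'
python3 -m crank '[[0.0854,-0.001,0.003,0,0],[0.0854,0,0.002,0,0]]'
python3 look.py 19
python3 - <<'E'
import cv2
im=cv2.imread("pics/side19.png")[140:330,220:440]; cv2.imwrite("pics/side19c.png",cv2.resize(im,None,fx=3,fy=3,interpolation=cv2.INTER_CUBIC))
E
```

```text
t: 11.6
tcp_pos: [0.412, -0.3701, 0.0325]
tool_rot: [-0.638, -0.312, 0.643, -0.286]
force: [-17.2, 23.9, 8.6]
finger_gap: 0.999
t: 11.8
tcp_pos: [0.4118, -0.3696, 0.0329]
tool_rot: [-0.636, -0.316, 0.645, -0.282]
force: [-28.8, 25.7, 20.6]
finger_gap: 1.001
t 11.8 tcp [ 0.4118 -0.3696  0.0329] bay [-0.11    0.0011] heading rel bay 0.005 F [-28.8  25.7  20.6] q [-0.93  0.75  1.71 -0.    0.73 -0.23]
finger back bay [-0.0521  0.0014]
crate bay [-0.0517  0.0029] size [0.1315 0.2032] head 1.577 zmed 0.0786 slope [0.001 0.007]
caps bay [ 0.0043 -0.0045] sep 0.0616 head 0.0 674 captop 0.169
```

View pics/side19c.png

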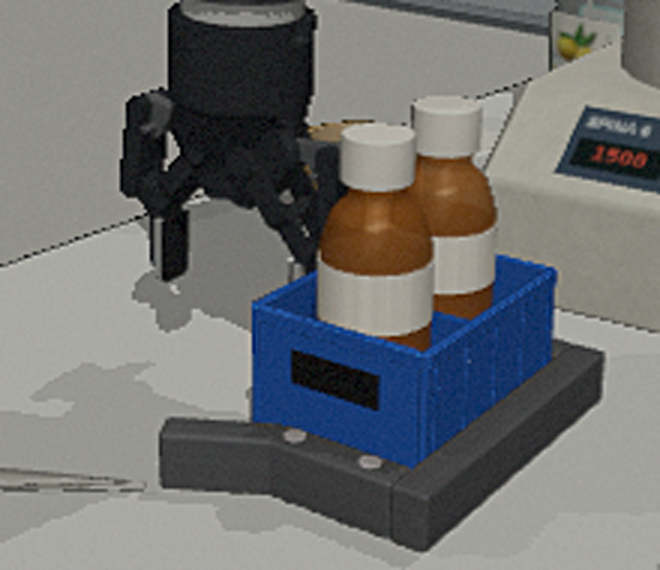

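The crate's front sits flush against the end stop (crop (430,465) to (550,345)). Heading is 0.0 and the force climbs without motion, so it is home. I'm taking the hand back and up.

```bash
python3 -m crank '[[0.0854,0,-0.01,0,0],[0.0854,0,-0.02,0,0],[0.0854,0,-0.02,0,0],[0.0854,-0.02,-0.005,0,0],[0.0854,-0.05,0,0,0]]'
python3 -m crank '[[0.0854,-0.05,0,0,0],[0.0854,-0.05,0,0,0],[0.0854,-0.02,0,0,0],[0.0854,0,0,0,0],[0.0854,0,0,0,0]]'
sed -i 's/    if n=="side":/    if n=="top": Wt=cloud(s); np.save("pics\/Wt.npy",Wt)\n    if n=="side":/' look.py
python3 look.py 20
```

```text
t: 12.4
tcp_pos: [0.3813, -0.3494, 0.103]
tool_rot: [-0.641, -0.302, 0.642, -0.294]
force: [0.8, -0.6, 0.7]
finger_gap: 1.0
t: 12.9
tcp_pos: [0.3839, -0.3525, 0.2259]
tool_rot: [0.641, 0.298, -0.641, 0.298]
force: [0.4, -0.1, -0.2]
finger_gap: 1.002
t 12.9 tcp [ 0.3839 -0.3525  0.2259] bay [-0.1424 -0.0038] heading rel bay 0.001 F [ 0.4 -0.1 -0.2] q [-0.96  0.4   1.7   0.    1.05 -0.26]
finger back bay [-0.0844 -0.0037]
crate bay [-0.0012  0.0033] size [0.1324 0.1017] head -0.003 zmed 0.0787 slope [0.002 0.001]
caps bay [ 0.0036 -0.0045] sep 0.0615 head 0.002 671 captop 0.169
```

Run:
```python
from h import *
from station import snapshot
O=np.array([.4951,-.4415]); th=np.radians(-40.2); ux=np.array([np.cos(th),np.sin(th)]); uy=np.array([-ux[1],ux[0]])
for n in ("side","top"):
    s=snapshot(n); W,hsv,b=masks(s); z=W[...,2]
    # gap between crate front wall top edge and stop, in the same image
    a=W[...,:2]-O; x=a@ux;y=a@uy
    bl=(hsv[...,0]>95)&(hsv[...,0]<135)&(hsv[...,1]>100)
    r=bl&(z>.07)&(z<.085)&(abs(x)<.08)&(abs(y)<.09)
    if r.sum()>20: print(n,"rim x",np.round(np.percentile(x[r],[1,99]),4),"y",np.round(np.percentile(y[r],[1,99]),4))
    f=bl&(z>.035)&(z<.065)&(x>.02)&(x<.08)&(abs(y)<.055)
    if f.sum()>20: print("front wall x",np.round(np.median(x[f]),4))
    d=(hsv[...,2]<110)&~bl&(z>.024)&(z<.036)&(x>.03)&(x<.1)&(abs(y)<.05)
    if d.sum()>20: print("stop top x",np.round(np.percentile(x[d],[2,98]),4))
s0=dict(np.load("pics/top0.npz")); W0=cloud(s0)
for nm,(u,v) in dict(cup=(270,138),tape=(234,152)).items():
    print(nm,np.round(W0[v,u],3),np.round(W[v,u],3))
```

```text
side rim x [-0.0488  0.0503] y [-0.0637  0.0661]
front wall x 0.0487
stop top x [0.0507 0.0696]
top rim x [-0.0517  0.0485] y [-0.0138  0.0695]
cup [ 0.574 -0.162  0.071] [ 0.574 -0.162  0.07 ]
tape [ 0.55  -0.08   0.043] [ 0.551 -0.08   0.042]
```

View pics/top20.png

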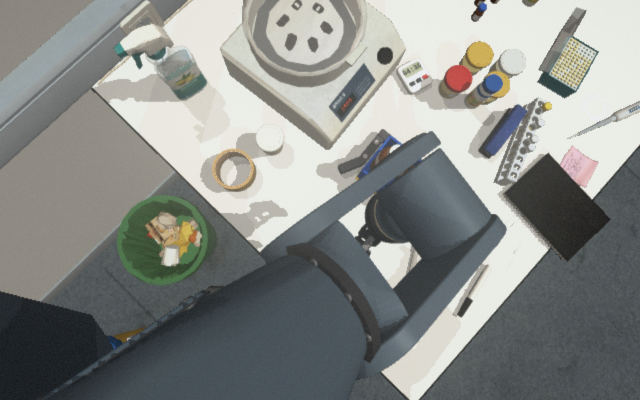

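View pics/side20.png

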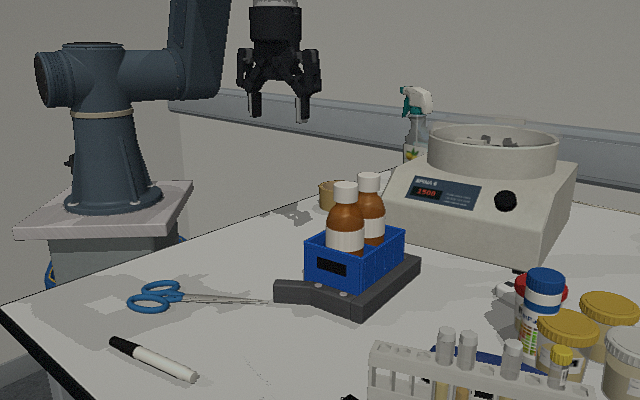

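The crate stands in the bay at (355,255), with about 0-2 mm gap to the stop, 1-3 mm off the middle and straight. The hand is well above and clear. The cup and tape have not moved.

```bash
python3 -c "
from station import manip
print(manip.sign_off())"
```

```text
the job is handed in; nothing more can be done
None
```

The crate is in the bay, home against the end stop, and the job was handed in at about 13 s. No verdict was reported.

**How I pushed it:** these moves cannot tilt the tool, so I did not lean the hand back. I used the outer back of one open finger, with its low edge about 40 mm above the worktop, which keeps the gripper's body behind the bottles. A first off-centre push straightened the crate. A push behind its middle then slid it in until the force rose to about 40 N with no further movement. I then took the hand back and raised it clear.

**Last checks:**

| Item | Measured | Allowed |
|---|---|---|
| Distance from home | about -1 mm (about 2 mm by the front wall to the stop) | -8 to +6 mm |
| Off the middle | 1–3 mm | 12 mm |
| Turn | about 0.00 rad | 0.12 rad |
| Tip | flat, rim slope about 0.002 | 0.04 rad |
| Hand | about 0.2 N after retreat, within sensor noise | touching nothing |
| Cup and tape | moved by 1 mm at most | 15 mm |

**What disagreed or went wrong:**
- The two cameras disagreed by 2–4 mm on position.
- A position from the bottle caps was offset by about 5–8 mm, so I used it only for the turn.
- Close to the crate, gripper pixels spoiled some rim fits, so I ignored those.
- Early on, with the finger too high (low edge about 50 mm), the crate leaned about 0.015 rad. It came flat again once I lowered the finger.
- The finger also pressed down on the crate by about 10 N in the main push and 20 N at the stop.

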